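# Bolt the casting into its measuring fixture past the spring catch

## Robot

A 7-joint arm with a two-finger parallel gripper is mounted at the origin on the work surface. World frame = base frame: x ahead of the robot, y to its left, z up, the work surface at z = 0. Lengths are in m, angles in rad, forces in N, time in s.
With the tool pointing down it reaches from about 0.4 to 0.925 m from the base axis. Payload 4.1 kg.
Tool frame: the origin (TCP) lies midway between the tips of the shut fingers; the grasp point (between the pads) lies 19 mm behind it; z points along the fingers, y is the line along which they close (so a half turn about z gives the same grasp; the last joint's range is limited). The gripper opens to 85 mm and grips with 20 to 120 N. Pads are 22 mm wide; open, the fingers measure 114 mm over their backs; the gripper's body (76 mm by 85 mm) begins 54 mm behind the grasp point. The pads swing forward as they close: fully open they stand 13 mm farther back than shut.
Start: joints at [-1.335, 0.398, 0.045, 1.537, -0.019, 1.207, -0.051], TCP at [0.214, 0.614, 0.231] pointing down, gripper open.
Joint ranges: [-2.82, 2.82], [-0.49, 2.23], [-1.37, 1.46], [0, 2.46], [-1.36, 4.5], [0.23, 2], [-2.94, 2.94]. Speed limits (rad/s): [2.57, 2.57, 3.14, 3.14, 3.14, 3.14, 3.14].

## Interface

Orientations are given as a unit quaternion [w, x, y, z].
In Python, from station import env gives the robot as it stands.
- The arm moves only by the tool jog_arm, never from a script. Its argument "deltas" is a list of rows, each a list of 3 entries, a list of its own where there are three numbers: the turn, a rotation vector about the tool's x, y, z normalised to -1 to 1, where 1 is 4 degrees, then the shift along the tool's x, y, z normalised to -1 to 1, where 1 is 0.05 m, then the closure, from -1 (fully open) to 1 (shut). A call has 1 to 5 rows; each row shifts and turns the commanded pose from where the row before left it, along the tool's axes as they then stand; what a row does not reach is not made up. A row lasts 1/10 s, in which the tool goes at most 50 mm and 8.59 degrees, less where a joint would pass 70% of its speed; a pose out of reach is approached as far as the arm can. A call with a number of a shift or a turn outside -1 to 1 is refused whole. A call with a gripper value outside its range is refused whole. The fingers move at their own pace and stop on an object; "force" is the grip in N (left out, the last holds). Time passes only in rows, so rows that do not move let the fingers close. It gives the time, the measured TCP pose, the force, the opening and the grip force at its end, in the units of the state.
- env.get_state(): the state, without advancing time (a new reading comes with each control period).
- env.get_image(name): name is "scene" or "side" or "wrist"; returns the picture (480x640x3 uint8, red, green, blue); there is no depth.
- env.camera_params(name): a dict with "mtx" (3x3 intrinsics, pixels), "cam_to_world" (4x4, takes a point from camera to world coordinates). Camera axes: x right, y up, looking along -z (the intrinsics and any distortion apply to the point x, -y, -z); pixel columns grow to the right and rows downward; lengths in m; the calibration is good to about 2 mm. The wrist camera is an equidistant fisheye: a pixel r from the principal point sees the ray r / f radians off the axis. A picture is of the moment at which its call begins: read the wrist's pose just before it. camera_params takes no time and is no camera call; for the wrist camera it gives the pose at the moment of the call.
- env.job_done(): hands the job in; it is judged then, once.
The state is a dict: "clock": time; "qpos": joint angles; "joint_vel": joint speeds; "tau": joint torques, N m; "eef_pos": TCP position; "ee_rot": TCP orientation; "contact_force": force on the tool from outside, world axes, zero at the start; "moment": the same for the moment, N m; "width": finger opening in m; "gripper_force": force on a finger pad.
Only numpy, scipy, OpenCV 4.12 (cv2) and the standard library are available. Lean on these libraries where they do the work, as an engineer would, in place of code of your own. Each camera call takes 0.05 s, during which the arm holds its last target. There are 200 camera calls.

## Task

Lock the aluminium casting into its measuring fixture: with one fingertip press the long spring catch bar all the way down, and while keeping it fully down push the bolt's upright thumb plate with the other fingertip until the bolt is fully home through the near bore of the casting. Then take the fingers away so that the catch springs back up behind the bolt. Nothing needs grasping: do not lift or shift the casting or any of the things standing around.

Things in the scene. Friction and masses are not known exactly. Their poses are not given: they have to be found in the camera images.
- fixture: Flat fixed aluminium plate 10 mm thick, spanning its x -115 to 115 mm and y -130 to 215 mm; it carries catch, bolt and casting. Origin on the table under the mechanism, z up. The bolt slides home along its +y, towards the casting; the catch bar lies on the bolt's -x side.
- catch_bar_top (a point): Centre of the top of the catch: flat steel bar 28 mm wide (fixture x), 120 mm long (fixture y), top 64 mm above the table when up, centre at fixture x -36, y -15 mm. It goes straight down wherever it is pressed; a fingertip may slide along it. A tooth at its inner edge (fixture y 30 to 38 mm) blocks the bolt's stop bar while the catch is up.
- catch (a joint): Press depth of the catch in m: 0 up (sprung), 0.012 fully down on its stop (bar top then 52 mm above the table). 3 N starts it, about 8.5 N holds it fully down. The bolt passes only when it is deeper than 0.008. Released, it springs up by itself, but stays caught under the bolt's stop bar while the bolt is between about 0.005 and 0.043.
- thumb_plate (a point): Middle of the top edge of the face to push (-y face) of the bolt's upright steel plate, 36 mm wide (fixture x), 10 mm thick; top 84 mm above the table, at fixture x 28, y -20 mm plus bolt travel. Push towards +y. 64 mm centre to centre from the catch bar. Behind it nothing is higher than 46 mm; ahead is the bolt's stop bar, top at 54 mm, reaching to 6 mm from the catch bar.
- bolt (a joint): Bolt travel in m along fixture +y: 0 withdrawn, 0.047 fully home on its stop; the catch can rise behind it only from 0.043 on. Starts between 0 and 0.004. Dry friction about 2.5 N; it stays where it is left.
- bolt_nose (a point): Centre of the free end of the bolt's round rod, 12 mm in diameter, axis along fixture y, 40 mm above the table.
- casting: Loose clevis-shaped aluminium casting, 0.85 kg, about 70 x 104 x 60 mm: two upright bored lugs 14 mm thick joined by a web. It stands on the plate at the +y end with its bores in line with the bolt. Origin at the centre of its underside; its y runs along the bores. Do not move it.
- casting_bore (a point): Middle of the bore (22 mm wide) of the casting's lug nearest to the bolt, 40 mm above the table; the lug is 14 mm thick along the bore.
- ring_gauge: A steel ring gauge 52 mm across and 18 mm high lying on the fixture plate. Loose; leave it alone.
- pin_gauge: A steel pin gauge 20 mm across and 42 mm high standing on the fixture plate. Loose; leave it alone.
- probe_tip: A dark probe tip 22 mm across and 48 mm high standing on the fixture plate. Loose; leave it alone.
- screwdriver: A screwdriver lying on the table on the fixture's +x side. Loose; leave it alone.
- screw_jar: A jar 54 mm across and 62 mm high on the table. Loose; leave it alone.
- gauge_block: A dark steel block 35 x 55 x 22 mm on the table. Loose; leave it alone.
- cal_sphere: A white ball of 25 mm on a stem with a round foot 52 mm across, 73 mm high overall, on the table. Loose; leave it alone.
Things that resemble listed ones, but are neither listed nor needed, are in the scene too. What is shaped like the casting but orange or turquoise is not meant.

How it is judged:
On the way, in this order (a step that is already met when the one before it is completed fails the run):
1. a fingertip holds the catch fully down while the bolt is still withdrawn (value of joint catch above 0.01 m and value of joint bolt below 0.012 m and contact force between the fingers and catch above 1 N), for 0.1 s.
2. the bolt is pushed home by a fingertip while the other still holds the catch down (value of joint bolt above 0.044 m and value of joint catch above 0.0088 m and contact force between the fingers and catch above 0.5 N and contact force between the fingers and bolt above 0.3 N).
At the end, for the whole second after the job is handed in: the bolt is at least 43 mm along, its nose right through the casting's near lug, the catch sprung back up to within 2 mm, the casting at rest and it and all bystanders within 12 mm of where they began (value of joint bolt above 0.043 m and value of joint catch below 0.002 m and y of bolt_nose in the frame of casting_bore above 0.007 m and x of bolt_nose in the frame of casting_bore between -0.009 and 0.009 m and distance of each of casting, ring_gauge, pin_gauge, probe_tip, screwdriver, screw_jar, gauge_block, cal_sphere from where it was at the start of the episode below 0.012 m and linear speed of casting below 0.02 m/s); the robot touches nothing.
It fails at once if the catch is let up while the bolt is on its way (between 14 and 40 mm) (value of joint bolt between 0.014 and 0.04 m and value of joint catch below 0.0085 m).
It fails at once if the casting is shifted, lifted or carried (more than 12 mm) (distance of casting from where it was at the start of the episode above 0.012 m).
It fails at once if a bystander is shifted or lifted more than 12 mm (distance of any of ring_gauge, pin_gauge, probe_tip, screwdriver, screw_jar, gauge_block, cal_sphere from where it was at the start of the episode above 0.012 m).
It also fails if it takes over 35 s, if anything falls off the work surface, if the arm or the gripper's body presses on something with over 40 N, if the wrist force passes 120 N, or if a joint passes its speed limit or range.

## Working session

There is one attempt and no reset: what is moved stays moved. The work goes in short steps, Python scripts to look and compute and a tool call to move; the robot and the scene stay as the last step left them, time stands still between calls to the robot, and variables do not carry over. Pictures are saved under pics/ and viewed, at most 10 in all, crops included, and the job is handed in when it is done.

Besides the shell and the picture viewer there is one more tool, called after ">>>" by a JSON object that holds its "api" and its "payload", one argument or row to a line. jog_arm: Moves the arm, as the interface text tells. Its arguments: {"type":"object","properties":{"deltas":{"type":"array","items":{"type":"array"}},"force":{"type":"number"}},"required":["deltas"]}

```bash
mkdir -p pics; python3 - <<'E'
from station import env
import cv2
s=env.get_state();print(s['clock'],s['eef_pos'],s['ee_rot'],s['width'],s['contact_force'])
for n in ("scene","wrist"):
    cv2.imwrite(f"pics/{n}1.png",env.get_image(n)[:,:,::-1])
    p=env.camera_params(n);print(n,p)
E
```

```text
0.0 [0.21333937 0.6132967  0.23025534] [-9.92076760e-05  1.66562475e-01  9.86030401e-01 -9.89902780e-04] 0.0855831119311138 [ 0.14451998 -0.62425368 -0.71017029]
scene {'mtx': array([[572.70036206,   0.        , 323.67828492],
       [  0.        , 572.70036206, 227.8326575 ],
       [  0.        ,   0.        ,   1.        ]]), 'cam_to_world': array([[ 0.17064819, -0.74631081,  0.64335012,  1.32668671],
       [ 0.98516356,  0.14130342, -0.09739659, -0.11043824],
       [-0.01821944,  0.65042565,  0.75935139,  0.92561886],
       [ 0.        ,  0.        ,  0.        ,  1.        ]])}
wrist {'mtx': array([[371.64829954,   0.        , 313.57874918],
       [  0.        , 371.64829954, 239.76066501],
       [  0.        ,   0.        ,   1.        ]]), 'cam_to_world': array([[ 0.32752216, -0.89309366, -0.30840387,  0.13551703],
       [ 0.94484287,  0.3092062 ,  0.10799761,  0.64131972],
       [-0.00109159, -0.3267648 ,  0.94510506,  0.37374298],
       [ 0.        ,  0.        ,  0.        ,  1.        ]])}
```

View pics/scene1.png

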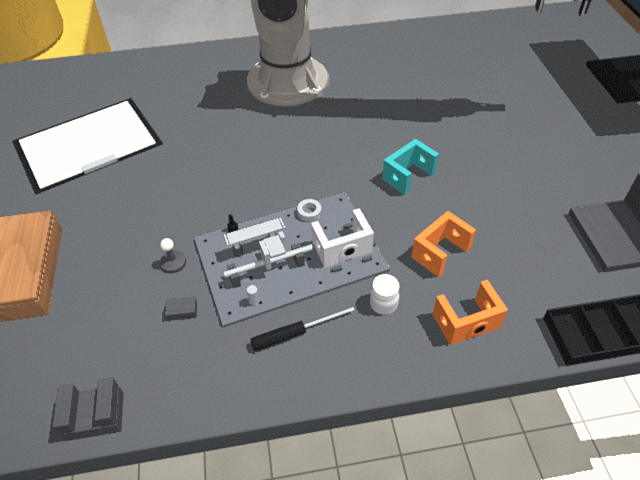

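View pics/wrist1.png

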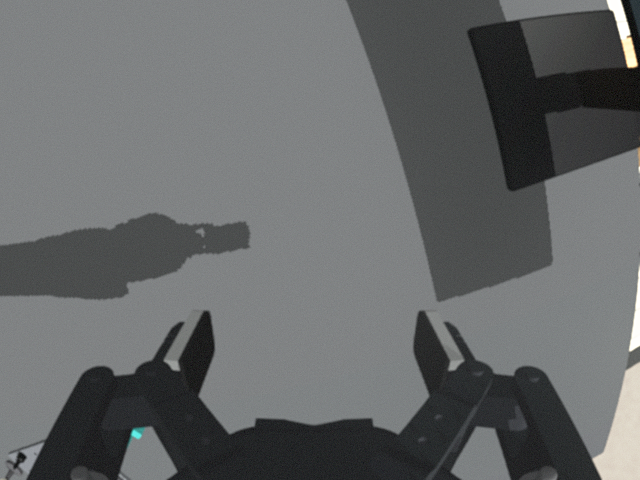

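The scene shows the fixture at about (195..388, 197..318), the catch bar (255,232), the thumb plate (272,250), and the white casting (343,240). The wrist camera doesn't see it. I'll enlarge the scene.

```bash
python3 - <<'E'
import cv2
i=cv2.imread("pics/scene1.png")[190:325,190:390]
cv2.imwrite("pics/crop1.png",cv2.resize(i,None,fx=4,fy=4,interpolation=cv2.INTER_CUBIC))
E
```

```text
(no output)
```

View pics/crop1.png

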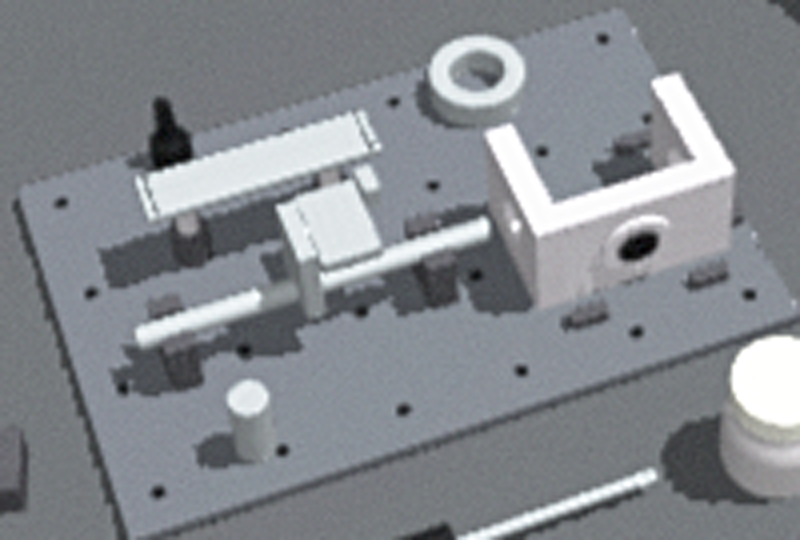

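Readings (crop): plate corners (20,192), (128,535), (625,12), (798,300). Bar top corners (137,178), (152,220), (365,113), (380,150). Thumb plate top-edge corners (280,205), (302,262).

```bash
cat > h.py <<'E'
import numpy as np, cv2
from scipy.optimize import least_squares
from scipy.spatial.transform import Rotation as R
def proj(P,p):
    T=np.linalg.inv(p['cam_to_world']); c=(np.c_[P,np.ones(len(P))]@T.T)[:,:3]*[1,-1,-1]
    u=c@p['mtx'].T; return u[:,:2]/u[:,2:]
def fw(f,P):
    P=np.asarray(P,float); c,s=np.cos(f[2]),np.sin(f[2])
    return np.c_[f[0]+c*P[:,0]-s*P[:,1], f[1]+s*P[:,0]+c*P[:,1],P[:,2]]
E
python3 - <<'E'
from h import *
from station import env
p=env.camera_params("scene")
px=(np.array([(20,192),(128,535),(625,12),(798,300),(137,178),(152,220),(365,113),(380,150),(280,205),(302,262)])+.5)/4-.5+190
P=np.array([(-115,-130,10),(115,-130,10),(-115,215,10),(115,215,10),(-50,-75,64),(-22,-75,64),(-50,45,64),(-22,45,64),(10,-20,84),(46,-20,84)])/1e3
g=lambda f:((proj(fw(f[:3],P+np.outer([0]*8+[1]*2,[0,f[3],0])),p)-px)).ravel()
r=least_squares(g,[.5,0,.2,0],loss='soft_l1');f=r.x
print(f,np.degrees(f[2]));print(g(f).reshape(-1,2).round(1))
print(fw(f,[(-.036,-.015,.064),(.028,-.02+f[3],.084)]))
E
```

```text
[ 0.61031893 -0.11375678  0.20255891  0.00322807] 11.605770652922264
[[-1.  -1.1]
 [ 0.2  1.9]
 [-0.1 -1.4]
 [ 1.9  3.7]
 [-0.6  0.2]
 [-0.6 -0.1]
 [ 0.1 -0.9]
 [ 0.8 -0.4]
 [-0.1  0.2]
 [ 0.1 -0.3]]
[[ 0.5780726  -0.13569246  0.064     ]
 [ 0.64112059 -0.12455286  0.084     ]]
```

>>> {"api": "jog_arm", "payload": {
  "deltas": [
    [[0,0,0.74],[-0.7,-0.51,0],-0.18],
    [[0,0,0.74],[-0.7,-0.51,0],-0.18],
    [[0,0,0.74],[-0.7,-0.51,0],-0.18],
    [[0,0,0.74],[-0.7,-0.51,0],-0.18],
    [[0,0,0.74],[-0.7,-0.51,0],-0.18]
  ],
  "force": 20
}}

```text
clock: 0.6
eef_pos: [0.3184, 0.4228, 0.2309]
ee_rot: [0.0, 0.293, 0.956, -0.0]
contact_force: [1.2, -0.1, 0.5]
width: 0.0507
gripper_force: 0.0
```

>>> {"api": "jog_arm", "payload": {
  "deltas": [
    [[0,0,0.74],[-0.81,-0.31,0],-0.18],
    [[0,0,0.74],[-0.81,-0.31,0],-0.18],
    [[0,0,0.74],[-0.81,-0.31,0],-0.18],
    [[0,0,0.74],[-0.81,-0.31,0],-0.18],
    [[0,0,0.74],[-0.81,-0.31,0],-0.18]
  ]
}}

```text
clock: 1.1
eef_pos: [0.4235, 0.2341, 0.2311]
ee_rot: [-0.0, 0.414, 0.91, -0.0]
contact_force: [0.2, 0.1, -0.2]
width: 0.0507
gripper_force: 0.0
```

>>> {"api": "jog_arm", "payload": {
  "deltas": [
    [[0,0,0.74],[-0.86,-0.1,0],-0.18],
    [[0,0,0.74],[-0.86,-0.1,0],-0.18],
    [[0,0,0.74],[-0.86,-0.1,0],-0.18],
    [[0,0,0.74],[-0.86,-0.1,0],-0.18],
    [[0,0,0.74],[-0.86,-0.1,0],-0.18]
  ]
}}

```text
clock: 1.6
eef_pos: [0.527, 0.045, 0.2311]
ee_rot: [-0.0, 0.528, 0.85, 0.0]
contact_force: [0.7, 0.3, -0.4]
width: 0.0504
gripper_force: 0.0
```

>>> {"api": "jog_arm", "payload": {
  "deltas": [
    [[0,0,0.74],[-0.86,0.13,0],-0.18],
    [[0,0,0.74],[-0.86,0.13,0],-0.18],
    [[0,0,0.74],[-0.86,0.13,0],-0.18],
    [[0,0,0.74],[-0.86,0.13,0],-0.18],
    [[0,0,0],[0,0,0],-0.18]
  ]
}}

```text
clock: 2.1
eef_pos: [0.6153, -0.111, 0.231]
ee_rot: [0.002, 0.616, 0.788, -0.002]
contact_force: [-0.1, -0.8, 0.4]
width: 0.0502
gripper_force: 0.0
```

>>> {"api": "jog_arm", "payload": {
  "deltas": [
    [[0,0,0.6],[-0.93,-0.21,0],-0.18],
    [[0,0,0],[0,0,0.7],-0.18],
    [[0,0,0],[0,0,0.5],-0.18],
    [[0,0,0],[0,0,0],-0.18]
  ]
}}

```text
clock: 2.5
eef_pos: [0.6134, -0.1489, 0.1671]
ee_rot: [-0.004, 0.628, 0.778, -0.002]
contact_force: [-0.7, 0.6, -0.4]
width: 0.0504
gripper_force: 0.0
```

```bash
python3 - <<'E'
from station import env
import cv2
s=env.get_state();print(s['clock'],s['eef_pos'],s['ee_rot'],s['width'],s['contact_force'])
for n in ("side","wrist"):
    p=env.camera_params(n);print(n,p)
    cv2.imwrite(f"pics/{n}2.png",env.get_image(n)[:,:,::-1])
E
```

```text
2.5 [ 0.61342703 -0.14893888  0.1671045 ] [-0.00398969  0.62795129  0.77824043 -0.00175658] 0.05041354708644213 [-0.68666184  0.60969937 -0.42846369]
side {'mtx': array([[512.32588806,   0.        , 321.05518294],
       [  0.        , 512.32588806, 243.47474857],
       [  0.        ,   0.        ,   1.        ]]), 'cam_to_world': array([[ 0.80220814,  0.32271831, -0.50230966,  0.20890187],
       [-0.59698228,  0.42142693, -0.68265035, -0.5721971 ],
       [-0.00861695,  0.84749763,  0.53072923,  0.53286343],
       [ 0.        ,  0.        ,  0.        ,  1.        ]])}
wrist {'mtx': array([[371.64829954,   0.        , 313.57874918],
       [  0.        , 371.64829954, 239.76066501],
       [  0.        ,   0.        ,   1.        ]]), 'cam_to_world': array([[ 0.97707668, -0.20252862, -0.06559964,  0.59954349],
       [ 0.21285639,  0.92411425,  0.31734053, -0.06712077],
       [-0.00364898, -0.32402933,  0.94604   ,  0.31304472],
       [ 0.        ,  0.        ,  0.        ,  1.        ]])}
```

View pics/wrist2.png

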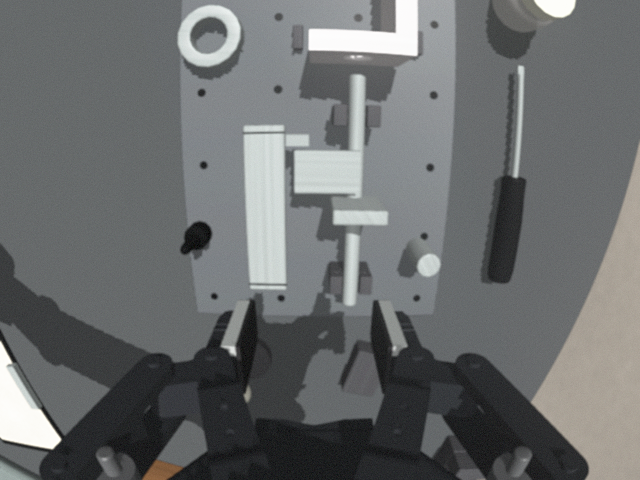

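View pics/side2.png

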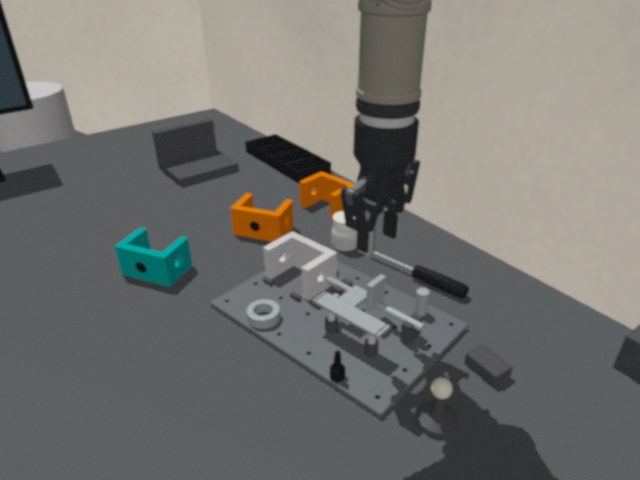

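Wrist view (fixture +y up): the bar corners are (244,126), (284,125), (249,290), (286,289). The thumb plate's top rear edge runs (334,223)–(387,223), and the pin gauge at (428,265) and probe at (198,236) are both clear. The side view shows the fingers over the mechanism and nothing disturbed.

```bash
cat >> h.py <<'E'
def projf(P,p):
    T=np.linalg.inv(p['cam_to_world']); c=(np.c_[P,np.ones(len(P))]@T.T)[:,:3]*[1,-1,-1]
    rho=np.hypot(c[:,0],c[:,1]); k=np.arctan2(rho,c[:,2])/rho
    return c[:,:2]*k[:,None]*p['mtx'][0,0]+p['mtx'][:2,2]
E
python3 - <<'E'
from h import *
from station import env
p=env.camera_params("wrist")
px=np.array([(249,290),(286,289),(244,126),(284,125),(334,223),(387,223)],float)
P=np.array([(-50,-75,64),(-22,-75,64),(-50,45,64),(-22,45,64),(10,-20,84),(46,-20,84)])/1e3
g=lambda f:((projf(fw(f[:3],P+np.outer([0]*4+[1]*2,[0,f[3],0])),p)-px)).ravel()
f=least_squares(g,[.61,-.114,.2,0.003]).x
print(f,np.degrees(f[2]));print(g(f).reshape(-1,2).round(1))
f=.5*f+.5*np.array([.6103,-.1138,.2026,.0032])
np.save("f.npy",f)
s=env.get_state();q=s['ee_rot'];M=R.from_quat([*q[1:],q[0]]).as_matrix()
d=s['eef_pos']-f_[:3] if 0 else np.r_[s['eef_pos'][:2]-f[:2],0]
Rz=R.from_euler('z',f[2]).as_matrix();print('TCP in fixture mm',Rz.T@d*1e3,s['eef_pos'][2])
print('tool axes in fixture\n',(Rz.T@M).round(4))
E
```

```text
[ 0.6135111  -0.11699773  0.20328994  0.00361829] 11.64765579065785
[[ 0.8 -1.4]
 [ 0.5  0.4]
 [-0.5  0.2]
 [ 0.9  0.5]
 [-1.6 -0.4]
 [ 0.1  0.4]]
TCP in fixture mm [ -2.52718127 -34.60962311   0.        ] 0.17126658394951133
tool axes in fixture
 [[-1.070e-02  9.999e-01 -7.000e-04]
 [ 9.999e-01  1.070e-02  6.000e-04]
 [ 6.000e-04 -7.000e-04 -1.000e+00]]
```

>>> {"api": "jog_arm", "payload": {
  "deltas": [
    [[0,0,0.15],[-0.2,-0.03,0],-0.18],
    [[0,0,0],[0,0,0.7],-0.18],
    [[0,0,0],[0,0,0.7],-0.18],
    [[0,0,0],[0,0,0.4],-0.18],
    [[0,0,0],[0,0,0],-0.18]
  ]
}}

```text
clock: 3.1
eef_pos: [0.6159, -0.1607, 0.0797]
ee_rot: [-0.002, 0.632, 0.775, -0.001]
contact_force: [-0.1, -0.3, 0.2]
width: 0.0504
gripper_force: 0.0
```

>>> {"api": "jog_arm", "payload": {
  "deltas": [
    [[0,0,0],[0,0,0.08],-0.18],
    [[0,0,0],[0,0,0.08],-0.18],
    [[0,0,0],[0,0,0],-0.18]
  ]
}}

```text
clock: 3.4
eef_pos: [0.6179, -0.161, 0.0744]
ee_rot: [0.001, 0.632, 0.775, 0.001]
contact_force: [0.2, 0.6, -0.2]
width: 0.0502
gripper_force: 0.0
```

```bash
python3 - <<'E'
from h import *
from station import env
s=env.get_state();f=np.load("f.npy")
im=env.get_image("wrist")[:,:,::-1]
cv2.imwrite("pics/wrist3.png",cv2.resize(im[120:400,150:480],None,fx=2,fy=2))
s=env.get_state();Rz=R.from_euler('z',f[2]).as_matrix();print(s['eef_pos'],(Rz.T@np.r_[s['eef_pos'][:2]-f[:2],0])*1e3)
E
```

```text
[ 0.61781813 -0.16094358  0.07432832] [ -3.3885179  -45.80172282   0.        ]
```

View pics/wrist3.png

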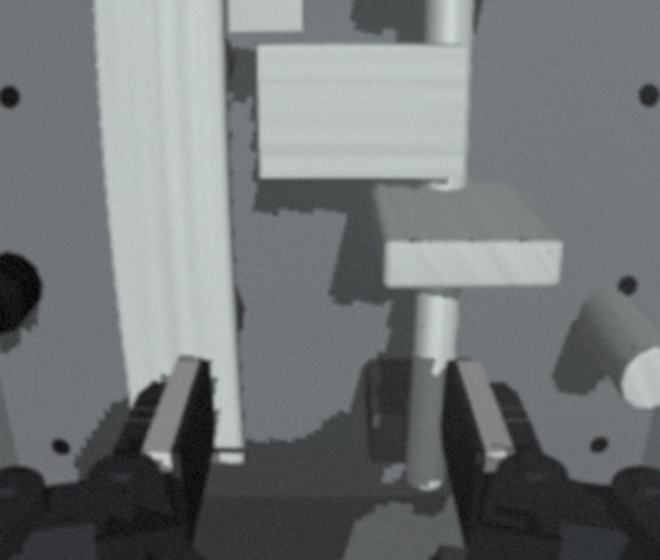

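Left fingertip (crop 180–210, 360) is over the bar (127–238), and right fingertip (450–490, 360) is behind the thumb plate (385–560, 285). Both are well lined up, so I'll press down gradually.

>>> {"api": "jog_arm", "payload": {
  "deltas": [
    [[0,0,0],[0,0,0.08],-0.18],
    [[0,0,0],[0,0,0.08],-0.18],
    [[0,0,0],[0,0,0],-0.18]
  ]
}}

```text
clock: 3.75
eef_pos: [0.6167, -0.1605, 0.0646]
ee_rot: [-0.001, 0.632, 0.775, -0.0]
contact_force: [-0.1, 0.3, 0.4]
width: 0.0505
gripper_force: 0.0
```

>>> {"api": "jog_arm", "payload": {
  "deltas": [
    [[0,0,0],[0,0,0.08],-0.18],
    [[0,0,0],[0,0,0],-0.18]
  ]
}}

```text
clock: 3.95
eef_pos: [0.6173, -0.1608, 0.0612]
ee_rot: [0.0, 0.632, 0.775, 0.0]
contact_force: [0.7, -0.3, 0.7]
width: 0.0504
gripper_force: 0.0
```

>>> {"api": "jog_arm", "payload": {
  "deltas": [
    [[0,0,0],[0,0,0.08],-0.18],
    [[0,0,0],[0,0,0],-0.18]
  ]
}}

```text
clock: 4.15
eef_pos: [0.6174, -0.1608, 0.0574]
ee_rot: [0.0, 0.632, 0.775, 0.0]
contact_force: [-0.3, -0.3, 4.4]
width: 0.0503
gripper_force: 2.3
```

>>> {"api": "jog_arm", "payload": {
  "deltas": [
    [[0,0,0],[0,0,0.08],-0.18],
    [[0,0,0],[0,0,0.06],-0.18],
    [[0,0,0],[0,0,0],-0.18]
  ]
}}

```text
clock: 4.45
eef_pos: [0.6174, -0.1609, 0.0509]
ee_rot: [0.0, 0.632, 0.775, 0.0]
contact_force: [-1.8, 1.7, 7.6]
width: 0.051
gripper_force: 3.8
```

>>> {"api": "jog_arm", "payload": {
  "deltas": [
    [[0,0,0],[0,0,0.05],-0.18],
    [[0,0,0],[0,0,0],-0.18]
  ]
}}

```text
clock: 4.65
eef_pos: [0.6175, -0.1609, 0.049]
ee_rot: [0.0, 0.632, 0.775, 0.0]
contact_force: [-1.4, 0.9, 8.5]
width: 0.0504
gripper_force: 4.2
```

>>> {"api": "jog_arm", "payload": {
  "deltas": [
    [[0,0,0],[0,0,0.04],-0.18],
    [[0,0,0],[0,0,0],-0.18]
  ]
}}

```text
clock: 4.85
eef_pos: [0.6175, -0.161, 0.0487]
ee_rot: [-0.0, 0.632, 0.775, 0.001]
contact_force: [-4.3, 2.6, 18.7]
width: 0.0503
gripper_force: 9.5
```

>>> {"api": "jog_arm", "payload": {
  "deltas": [
    [[0,0,0],[0.12,0,0],-0.18],
    [[0,0,0],[0.12,0,0],-0.18],
    [[0,0,0],[0.12,0,0],-0.18]
  ]
}}

```text
clock: 5.15
eef_pos: [0.6161, -0.1493, 0.0491]
ee_rot: [0.006, 0.633, 0.774, -0.001]
contact_force: [1.0, -7.1, 10.6]
width: 0.0505
gripper_force: 5.2
```

>>> {"api": "jog_arm", "payload": {
  "deltas": [
    [[0,0,0],[0.1,0,0],-0.18],
    [[0,0,0],[0,0,0],-0.18]
  ]
}}

```text
clock: 5.35
eef_pos: [0.6152, -0.1437, 0.0491]
ee_rot: [0.005, 0.633, 0.774, -0.001]
contact_force: [1.4, -6.4, 10.4]
width: 0.0503
gripper_force: 5.7
```

>>> {"api": "jog_arm", "payload": {
  "deltas": [
    [[0,0,0],[0,0,0.04],-0.18],
    [[0,0,0],[0,0,0],-0.18]
  ]
}}

```text
clock: 5.55
eef_pos: [0.6153, -0.1437, 0.0488]
ee_rot: [0.005, 0.633, 0.774, -0.0]
contact_force: [-2.4, -3.5, 22.8]
width: 0.0505
gripper_force: 11.4
```

>>> {"api": "jog_arm", "payload": {
  "deltas": [
    [[0,0,0],[0.12,0,0.01],-0.18],
    [[0,0,0],[0.12,0,0],-0.18],
    [[0,0,0],[0,0,0],-0.18]
  ]
}}

```text
clock: 5.85
eef_pos: [0.6144, -0.138, 0.0491]
ee_rot: [0.01, 0.633, 0.774, -0.002]
contact_force: [1.0, -13.5, 17.9]
width: 0.0506
gripper_force: 9.4
```

>>> {"api": "jog_arm", "payload": {
  "deltas": [
    [[0,0,0],[0.12,0,0.01],-0.18],
    [[0,0,0],[0.12,0,0],-0.18],
    [[0,0,0],[0,0,0],-0.18]
  ]
}}

```text
clock: 6.15
eef_pos: [0.6125, -0.1273, 0.049]
ee_rot: [0.011, 0.633, 0.774, -0.002]
contact_force: [0.5, -15.2, 19.8]
width: 0.0506
gripper_force: 10.4
```

>>> {"api": "jog_arm", "payload": {
  "deltas": [
    [[0,0,0],[0.12,0,0],-0.18],
    [[0,0,0],[0.12,0,0],-0.18],
    [[0,0,0],[0,0,0],-0.18]
  ]
}}

```text
clock: 6.45
eef_pos: [0.6103, -0.1151, 0.049]
ee_rot: [0.01, 0.633, 0.774, -0.002]
contact_force: [0.2, -15.1, 21.0]
width: 0.0505
gripper_force: 11.1
```

>>> {"api": "jog_arm", "payload": {
  "deltas": [
    [[0,0,0],[0.12,0,0.01],-0.18],
    [[0,0,0],[0,0,0],-0.18]
  ]
}}

```text
clock: 6.65
eef_pos: [0.6096, -0.1107, 0.049]
ee_rot: [0.011, 0.634, 0.774, -0.002]
contact_force: [1.2, -17.1, 21.9]
width: 0.0506
gripper_force: 11.6
```

>>> {"api": "jog_arm", "payload": {
  "deltas": [
    [[0,0,0],[0.1,0,0],-0.18],
    [[0,0,0],[0.08,0,0],-0.18],
    [[0,0,0],[0,0,0],-0.18]
  ]
}}

```text
clock: 6.95
eef_pos: [0.608, -0.1015, 0.049]
ee_rot: [0.011, 0.634, 0.774, -0.002]
contact_force: [1.5, -16.6, 22.9]
width: 0.0507
gripper_force: 11.9
```

>>> {"api": "jog_arm", "payload": {
  "deltas": [
    [[0,0,0],[0.08,0,0],-0.18],
    [[0,0,0],[0,0,0],-0.18]
  ]
}}

```text
clock: 7.15
eef_pos: [0.6077, -0.0998, 0.049]
ee_rot: [0.013, 0.635, 0.773, -0.002]
contact_force: [3.0, -19.8, 19.9]
width: 0.0506
gripper_force: 14.9
```

>>> {"api": "jog_arm", "payload": {
  "deltas": [
    [[0,0,0],[0.08,0,0],-0.18],
    [[0,0,0],[0,0,0],-0.18]
  ]
}}

```text
clock: 7.35
eef_pos: [0.6076, -0.0997, 0.0491]
ee_rot: [0.015, 0.636, 0.772, -0.003]
contact_force: [5.2, -25.5, 15.8]
width: 0.0505
gripper_force: 18.6
```

```bash
python3 - <<'E'
from station import env
import cv2
im=env.get_image("scene")[:,:,::-1][190:325,190:390]
cv2.imwrite("pics/s4.png",cv2.resize(im,None,fx=4,fy=4,interpolation=cv2.INTER_CUBIC))
E
```

```text
(no output)
```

View pics/s4.png

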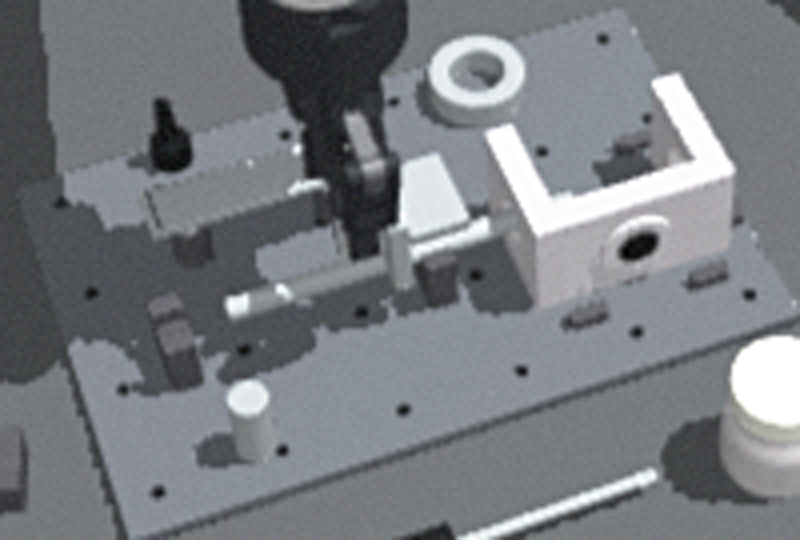

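The bolt is stalled on its stop: its rear end went from (140,337) to (232,307), the nose shows beyond the near lug at (570,200), and the casting is unmoved. I'll back off slightly, then lift.

>>> {"api": "jog_arm", "payload": {
  "deltas": [
    [[0,0,0],[-0.12,0,0],-0.18],
    [[0,0,0],[-0.12,0,0],-0.18],
    [[0,0,0],[0,0,-0.2],-0.18],
    [[0,0,0],[0,0,-0.4],-0.18],
    [[0,0,0],[0,0,-0.6],-0.18]
  ]
}}

```text
clock: 7.9
eef_pos: [0.6005, -0.0959, 0.1009]
ee_rot: [-0.001, 0.634, 0.773, -0.003]
contact_force: [-0.3, 1.2, 0.6]
width: 0.0504
gripper_force: 0.0
```

>>> {"api": "jog_arm", "payload": {
  "deltas": [
    [[0,0,0],[0,0,-0.8],-0.18],
    [[0,0,0],[0,0,-0.6],-0.18],
    [[0,0,0],[0,0,0],-0.18]
  ]
}}

```text
clock: 8.2
eef_pos: [0.606, -0.0931, 0.1767]
ee_rot: [0.003, 0.632, 0.775, 0.003]
contact_force: [0.6, -0.2, 0.0]
width: 0.0502
gripper_force: 0.0
```

```bash
python3 - <<'E'
from station import env
import cv2
s=env.get_state();print(s['clock'],s['eef_pos'],s['contact_force'])
im=env.get_image("scene")[:,:,::-1][190:325,190:390]
cv2.imwrite("pics/s5.png",cv2.resize(im,None,fx=4,fy=4,interpolation=cv2.INTER_CUBIC))
cv2.imwrite("pics/w5.png",env.get_image("wrist")[:,:,::-1])
E
```

```text
8.2 [ 0.60600519 -0.09312327  0.17673276] [ 0.57108556 -0.21888644  0.04384636]
```

View pics/s5.png

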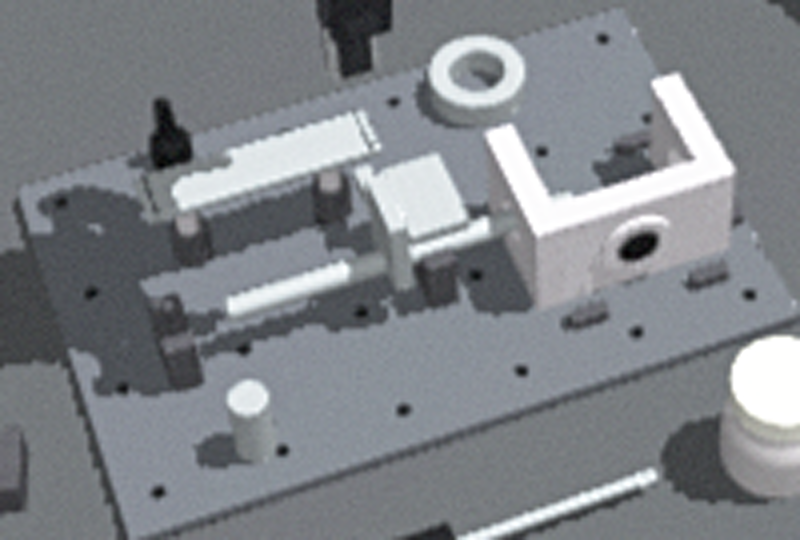

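View pics/w5.png

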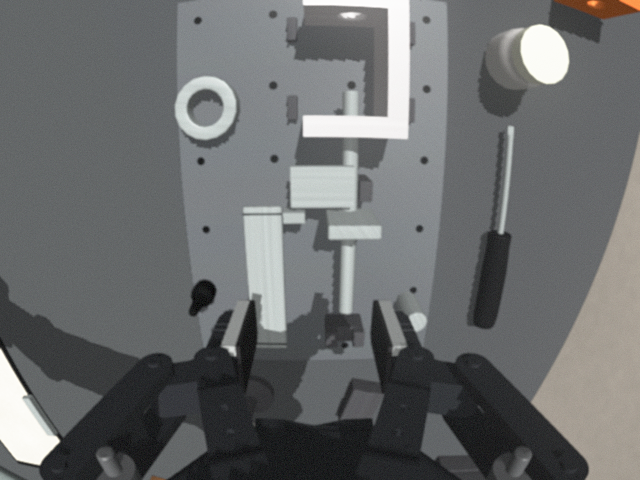

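The catch bar is back at its raised pixels, (365,113) and (380,150). The tooth sits behind the stop bar at wrist (293,216), the nose is through the near lug at (351,95), and the bystanders are where they were. Handing in.

```bash
python3 -c "
from station import env
print(env.job_done())"
```

```text
the job is handed in; nothing more can be done
None
```

The job is handed in: the last pictures show the bolt home through the casting's near lug, the catch sprung up behind it, and the casting and the nearby bystanders where they began; the hand-in returned no verdict.

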